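# Find and seat the rocking jar cover

## Robot

A 6-joint arm with a two-finger parallel gripper is mounted at the origin on the work surface. World frame = base frame: x ahead of the robot, y to its left, z up, the work surface at z = 0. Lengths are in mm, angles in degrees, forces in N, time in s.
With the tool pointing down it reaches from about 300 to 850 mm from the base axis. Payload 4.2 kg.
Tool frame: the origin (TCP) lies between the finger pads; the fingertips stand 19 mm ahead of it and the grasp point (between the pads) is the TCP (env.tips_ahead is the distance from the TCP to the fingertips, in mm); z points along the fingers, y is the direction in which the jaws open and shut (so a half turn about z gives the same grasp; the last joint's range is limited). The gripper opens to 91 mm and grips with 3 to 60 N. Pads are 32 mm wide; open, the fingers measure 118 mm over their backs; the gripper's body (76 mm by 178 mm) begins 60 mm behind the grasp point.
Start: joints at [-72.536, 18.312, 89.639, -0, 72.044, -1.146], TCP at [183.497, -544.95, 232.976] pointing down, gripper open.
Joint ranges: [-177.97, 177.97], [-48.28, 115.42], [12.27, 149.76], [-77.06, 257.06], [2.81, 150.46], [-146.56, 146.56]. Speed limits (degrees/s): [147.25, 147.25, 180, 180, 180, 180].

## Interface

Orientations are given as [roll, pitch, yaw] about the fixed x, y, z axes, in that order (R = Rz(yaw) Ry(pitch) Rx(roll)).
In Python, from workcell import telemetry, viewer, job_done, env gives the robot as it stands. The module is installed in compiled form; this text tells all that it offers.
- The arm moves only by the shell command python3 -m jog 'ROWS' [FORCE]. ROWS is JSON, a list of rows, each a list of 3 entries, a list of its own where there are three numbers: the shift along the tool's x, y, z in cm, then the turn about the tool's z in degrees, then the opening, from 0 (shut) to 1 (fully open). A call has 1 to 10 rows; each row shifts and turns the pose as measured when the row begins, along the tool's axes as they then stand; what a row does not reach is not made up. A row lasts 1/8 s, in which the tool goes at most 62.5 mm and 10.7 degrees, less where a joint would pass 70% of its speed; a pose out of reach is approached as far as the arm can. A call is refused whole if a number of a shift passes 6.25 or a number of a turn 10.7, either way. A call with a gripper value outside its range is refused whole. The fingers move at their own pace and stop on an object; FORCE is the grip in N (left out, the last holds). Time passes only in rows, so rows that do not move let the fingers close. It gives the time, the measured TCP pose, the force and the opening at its end, in the units of the state.
- telemetry.state(): the state, without advancing time (a new reading comes with each control period).
- viewer.grab_frame(name): name is "scene" or "top"; returns a dict with "color" (400x640x3 uint8, red, green, blue), "K" (3x3 intrinsics, pixels), "k1" (the pictures are not rectified: a ray, as slopes to the right and down, at radius r is drawn at 1 + k1 r^2 times it, then the intrinsics apply), "rvec" (rotation vector, rad) and "tvec" (3), from world to camera coordinates, as OpenCV has them. Camera axes: x right, y down, z forward; pixel columns grow to the right and rows downward; lengths in mm; the calibration is good to about 2 mm. A picture is of the moment at which its call begins. There is no depth.
- job_done(): hands the job in, once; it reports no verdict.
The state is a dict: "time_s": time; "qpos": joint angles; "qvel": joint speeds; "effort": joint torques, N m; "ee_pos": TCP position; "ee_rot": TCP orientation; "force": force on the tool from outside, world axes, zero at the start; "torque": the same for the moment, N m; "gripper_width": finger opening in mm.
Only numpy, scipy, OpenCV 4.12 (cv2) and the standard library are available. Lean on these libraries where they do the work, as an engineer would, in place of code of your own. Each camera call takes 0.05 s, during which the arm holds its last target. There are 200 camera calls.

## Task

One of the four identical covers on the jars in the station is not fully pressed on and rocks. Press the covers lightly near the edge with the fingertips until you feel which one rocks, then push that one down at its middle until it is fully home and level, and leave it. Never lean hard on a cover that is firm or not yet down, do not pinch or lift anything, and leave the spice jar and everything else standing where it is.

Things in the scene. Friction and masses are not known exactly. Their poses are not given: they have to be found in the camera images.
- lid_1: one of four identical white press-on jar covers, round, 107 mm across; origin: centre of the top of its boss. Shape of all four: the boss in the middle is flat, 36 mm across and 5 mm high; around it a flat face, 5 mm lower than the origin, reaches 50 mm from the centre; the skirt ends 30 mm below the origin. Origin 95 to 118 mm above the table, z up.
- lid_2: one of four identical white press-on jar covers, round, 107 mm across; origin: centre of the top of its boss. All four: three are seated and firm, giving about 1 mm per 6 N wherever pressed and springing back. Any one of the four may be the loose one. A firm cover may be pressed with up to 16 N.
- lid_3: one of four identical white press-on jar covers, round, 107 mm across; origin: centre of the top of its boss. All four: the loose one, whichever it is, looks level; pressed on the flat face 42 mm out, on any side, it dips about 5 mm there under some 2 N and swings level when let go. The jars differ in height by up to 12 mm, so a cover's height tells little.
- lid_4: one of four identical white press-on jar covers, round, 107 mm across; origin: centre of the top of its boss. All four: the loose one stands 6 mm too high; pressed at its middle it does not budge below about 12 N, then slides down 6 mm at about that force, stops hard, stays down and no longer rocks. Not over 16 N until it is down.
- station: low metal block 300 x 300 mm, 45 mm high, standing on the table, fixed; the four jars are sunk in it in a square, 135 mm from centre to centre; origin at the centre of its underside, x and y along its sides
- spice_jar: small closed jar with a lid, 40 mm across, about 55 mm high, standing loose on the station midway between the four jars; origin at the centre of its underside (not part of the work)
- sauce_a: closed sauce bottle, 60 mm across, 200 mm high, loose on the table; origin at the centre of its underside (not part of the work)
- sauce_b: closed sauce bottle like the other (not part of the work)
- water: closed water bottle, 62 mm across, 200 mm high, loose on the table; origin at the centre of its underside (not part of the work)
- mug: white mug, 76 mm across, 85 mm high, loose on the table; origin at the centre of its underside (not part of the work)
- ladle_spoon: metal spoon lying on the table (not part of the work)
- carton_small: small carton 70 x 100 x 50 mm on the table; origin at the centre of its underside (not part of the work)

How it is judged (in metres and radians):
On the way, in this order (a step that is already met when the one before it is completed fails the run):
1. the loose cover has been made to rock by pressing it (angle between any of lid_1, lid_2, lid_3, lid_4's own z axis and vertical above 0.05 rad), for 0.05 s.
2. the loose cover has gone down (distance of any of lid_1, lid_2, lid_3, lid_4 from where it was at the start of the episode above 0.0048 m), for 0.1 s.
At the end, for the whole second after the job is handed in: One cover, the loose one, is down by at least 4.8 mm of its 6 mm, its top below 110.5 mm (the firm ones cannot stay down), all covers are level within 0.025 rad and at rest, and every bystander is within 20 mm of where it began (((distance of lid_1 from where it was at the start of the episode above 0.0048 m and height (world z) of lid_1 below 0.1105 m) or (distance of lid_2 from where it was at the start of the episode above 0.0048 m and height (world z) of lid_2 below 0.1105 m) or (distance of lid_3 from where it was at the start of the episode above 0.0048 m and height (world z) of lid_3 below 0.1105 m) or (distance of lid_4 from where it was at the start of the episode above 0.0048 m and height (world z) of lid_4 below 0.1105 m)) and distance of each of lid_1, lid_2, lid_3, lid_4 from where it was at the start of the episode below 0.0085 m and angle between each of lid_1, lid_2, lid_3, lid_4's own z axis and vertical below 0.025 rad and linear speed of each of lid_1, lid_2, lid_3, lid_4 below 0.01 m/s and distance of each of spice_jar, sauce_a, sauce_b, water, mug, ladle_spoon, carton_small from where it was at the start of the episode below 0.02 m); the robot touches nothing.
It fails at once if a cover that is firm, or not yet down, is pressed with more than 18 N ((contact force between anything else and lid_1 above 18 N and distance of lid_1 from where it was at the start of the episode below 0.0045 m) or (contact force between anything else and lid_2 above 18 N and distance of lid_2 from where it was at the start of the episode below 0.0045 m) or (contact force between anything else and lid_3 above 18 N and distance of lid_3 from where it was at the start of the episode below 0.0045 m) or (contact force between anything else and lid_4 above 18 N and distance of lid_4 from where it was at the start of the episode below 0.0045 m)).
It fails at once if a cover is pulled up off its jar (top above 119 mm, or 8.5 mm from where it was) (height (world z) of any of lid_1, lid_2, lid_3, lid_4 above 0.119 m or distance of any of lid_1, lid_2, lid_3, lid_4 from where it was at the start of the episode above 0.0085 m).
It fails at once if a bystander is pushed, lifted or carried more than 20 mm (distance of any of spice_jar, sauce_a, sauce_b, water, mug, ladle_spoon, carton_small from where it was at the start of the episode above 0.02 m).
It also fails if it takes over 45 s, if anything falls off the work surface, if the arm or the gripper's body presses on something with over 40 N, if the wrist force passes 120 N, or if a joint passes its speed limit or range.

## Working session

There is one attempt and no reset: what is moved stays moved. The work goes in short steps, Python scripts to look and compute and a shell command to move; the robot and the scene stay as the last step left them, time stands still between calls to the robot, and variables do not carry over. Pictures are saved under pics/ and viewed, about 8 in all and at most 12, crops included, and the job is handed in when it is done.

```bash
mkdir -p pics; python3 - <<'E'
from workcell import telemetry, viewer, env
import cv2,pickle
s=telemetry.state(); print({k:s[k] for k in('time_s','ee_pos','ee_rot','force','gripper_width')})
for n in("scene","top"):
    f=viewer.grab_frame(n); cv2.imwrite(f"pics/{n}0.png",f["color"][:,:,::-1]); pickle.dump(f,open(n+"0.pkl","wb")); print(n,f["K"],f["k1"],f["rvec"],f["tvec"])
E
```

```text
{'time_s': 0.0, 'ee_pos': array([ 183.34989715, -544.48301304,  232.11019237]), 'ee_rot': array([-1.79897829e+02, -9.19443078e-04,  1.86130343e+01]), 'force': array([0.48750035, 0.12220934, 0.23189531]), 'gripper_width': 91.13363845286514}
scene [[459.02034804   0.         327.16732314]
 [  0.         459.02034804 195.30341318]
 [  0.           0.           1.        ]] 0.03306617784287984 [ 1.97382762  1.693978   -0.54867076] [-135.49056978 -349.77370458 1686.4504539 ]
top [[492.54482692   0.         319.48622674]
 [  0.         492.54482692 198.72312106]
 [  0.           0.           1.        ]] -0.13425895765049198 [ 2.17083599 -2.1524036   0.11527088] [  51.89751846  526.09865846 1895.29583331]
```

View pics/top0.png

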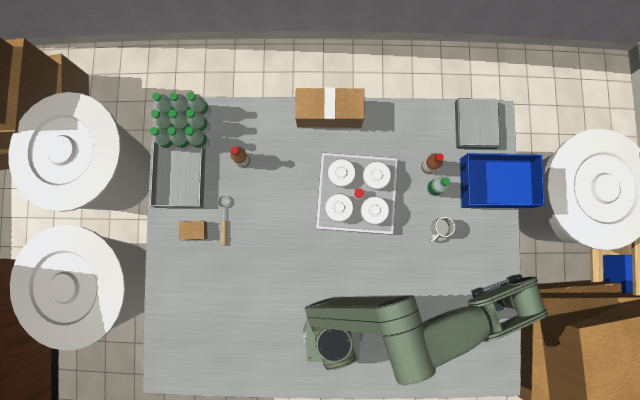

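View pics/scene0.png

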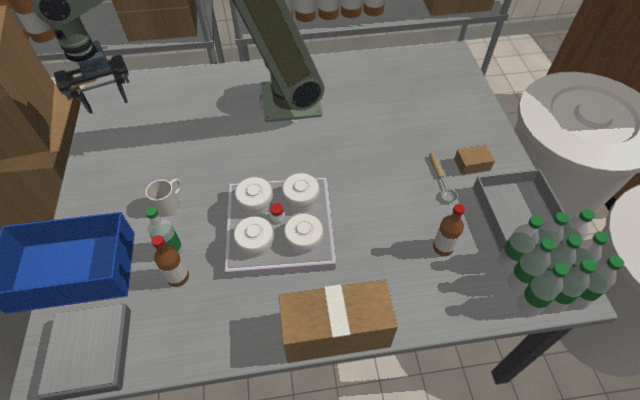

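The top view shows the covers at about (342,172), (377,175), (339,208) and (375,211) px. The spice jar is at (359,193), and the station is slightly rotated. In the scene view the covers are at (254,193), (301,189), (253,236) and (304,232).

```bash
cat > h.py <<'E'
import numpy as np,cv2,pickle
def ray(f,uv):
    uv=np.atleast_2d(uv).astype(float); x=(uv-f["K"][:2,2])/f["K"][0,0]
    s=x.copy()
    for _ in range(20): s=x/(1+f["k1"]*(s**2).sum(1,keepdims=True))
    R=cv2.Rodrigues(np.array(f["rvec"],float))[0]
    return -R.T@np.array(f["tvec"],float).ravel(), np.c_[s,np.ones(len(s))]@R
def plane(f,uv,z):
    c,d=ray(f,uv); return c+d*((z-c[2])/d[:,2:])
def proj(f,P):
    R=cv2.Rodrigues(np.array(f["rvec"],float))[0]; p=np.atleast_2d(P)@R.T+np.array(f["tvec"],float).ravel()
    s=p[:,:2]/p[:,2:]; s=s*(1+f["k1"]*(s**2).sum(1,keepdims=True)); return s*f["K"][0,0]+f["K"][:2,2]
def tri(c1,d1,c2,d2):
    A=np.c_[d1,-d2]; t=np.linalg.lstsq(A,c2-c1,rcond=None)[0]; a=c1+d1*t[0]; b=c2+d2*t[1]; return (a+b)/2,np.linalg.norm(a-b)
E
python3 - <<'E'
from h import *
T=pickle.load(open("top0.pkl","rb"));S=pickle.load(open("scene0.pkl","rb"))
seeds={"top":[(342,172),(377,175),(339,208),(375,211)],"scene":None}
# station corners, top picture (top face z=45)
print("corners",plane(T,[(322,154),(397,158),(393,233),(318,230)],45).round(0))
g={n:f["color"].astype(int) for n,f in(("top",T),("scene",S))}
for n,f in(("top",T),("scene",S)):
    m=((f["color"].min(2)>205)).astype(np.uint8)
    k,l,st,ce=cv2.connectedComponentsWithStats(m)
    for i in range(1,k):
        if 150<st[i,4]<2500 and 200<ce[i,0]<420 and 140<ce[i,1]<270: print(n,st[i],ce[i].round(1),plane(f,ce[i],102).round(0)[0])
    x0,y0,x1,y1=(310,145,405,240) if n=="top" else (220,165,345,280)
    cv2.imwrite(f"pics/{n}c.png",cv2.resize(f["color"][y0:y1,x0:x1,::-1],None,fx=4 if n=="scene" else 5,fy=4 if n=="scene" else 5,interpolation=cv2.INTER_CUBIC))
a=cv2.imread("pics/topc.png");b=cv2.imread("pics/scenec.png");a=cv2.resize(a,(400,400));b=cv2.resize(b,(400,368));b=cv2.copyMakeBorder(b,0,32,0,0,0);cv2.imwrite("pics/c.png",np.hstack([a,b]))
E
```

```text
corners [[ 700.   48.   45.]
 [ 687. -247.   45.]
 [ 393. -228.   45.]
 [ 403.   61.   45.]]
top [316 154  77  80 364] [340.8 202.1] [506. -24. 102.]
top [328 159  27  27 521] [340.9 172.1] [619. -24. 102.]
top [364 162  26  26 530] [376.5 174.6] [ 611. -159.  102.]
top [326 194  27  27 547] [338.5 207.1] [487. -16. 102.]
top [362 197  27  27 548] [374.5 209.9] [ 477. -151.  102.]
scene [235 219  29  29 165] [244.3 234.6] [ 619. -183.  102.]
```

View pics/c.png

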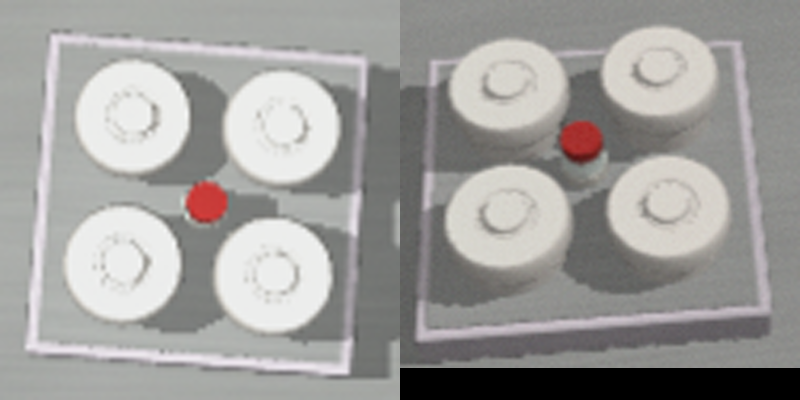

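```bash
python3 - <<'E'
from h import *
T=pickle.load(open("top0.pkl","rb"));S=pickle.load(open("scene0.pkl","rb"))
t=dict(A=(341.3,172.0),B=(377.6,174.4),C=(339.6,206.9),D=(375.4,209.1))
s=dict(A=(303.5,227.8),B=(253.6,230),C=(300.7,185),D=(253.6,189.4))
L={}
for k in t:
    c1,d1=ray(T,t[k]);c2,d2=ray(S,s[k]);p,e=tri(c1,d1[0],c2,d2[0]);L[k]=p;print(k,p.round(1),"gap",round(e,1),plane(T,t[k],106).round(1)[0])
E
```

```text
A [620.3 -25.4 100.1] gap 0.7 [619.3 -25.5 106. ]
B [ 611.3 -160.3  106.9] gap 4.8 [ 611.4 -162.8  106. ]
C [486.1 -17.5 115.8] gap 3.5 [486.9 -19.6 106. ]
D [ 479.2 -151.3  112.2] gap 3.9 [ 479.7 -153.9  106. ]
```

```bash
python3 -m jog '[[[0,0,-2],10,0],[[0,0,-2],10,0],[[0,0,0],2,0]]' 5; python3 -c "
from workcell import telemetry as t
s=t.state();print(s['ee_pos'],s['ee_rot'],s['force'],s['gripper_width'])"
```

```text
time_s: 0.48
ee_pos: [183.1, -543.7, 271.4]
ee_rot: [-179.7, 0.1, -4.1]
force: [-0.2, 0.4, -0.2]
gripper_width: 64.2
[ 183.0846101  -543.70678993  271.38668092] [-1.79675314e+02  1.30981762e-01 -4.12451838e+00] [-0.22192476  0.43182505 -0.22189677] 64.24846532107478
```

```bash
python3 -m jog '[[[3,-5,0],0,0],[[3,-5,0],0,0],[[3,-5,0],0,0],[[3,-5,0],0,0],[[3,-5,0],0,0],[[3,-5,0],0,0],[[3,-5,0],0,0],[[3,-5,0],0,0],[[3,-5,0],0,0],[[0,0,0],0,0]]' 5
```

```text
time_s: 1.72
ee_pos: [493.5, -101.7, 269.7]
ee_rot: [-179.5, 0.3, -4.3]
force: [-0.2, -0.3, -0.0]
gripper_width: 0.6
```

```bash
python3 -m jog '[[[-1.1,0.9,5],0,0],[[0,0,5],0,0],[[0,0,2],0,0],[[0,0,0],0,0]]' 5; python3 - <<'E'
from h import *
from workcell import viewer
f=viewer.grab_frame("scene"); cv2.imwrite("pics/p1.png",cv2.resize(f["color"][130:290,180:380,::-1],None,fx=4,fy=3.7,interpolation=cv2.INTER_CUBIC))
E
```

```text
time_s: 2.22
ee_pos: [479.4, -111.1, 146.4]
ee_rot: [-179.6, 0.3, -4.3]
force: [0.2, 0.8, 0.9]
gripper_width: 0.9
```

View pics/p1.png

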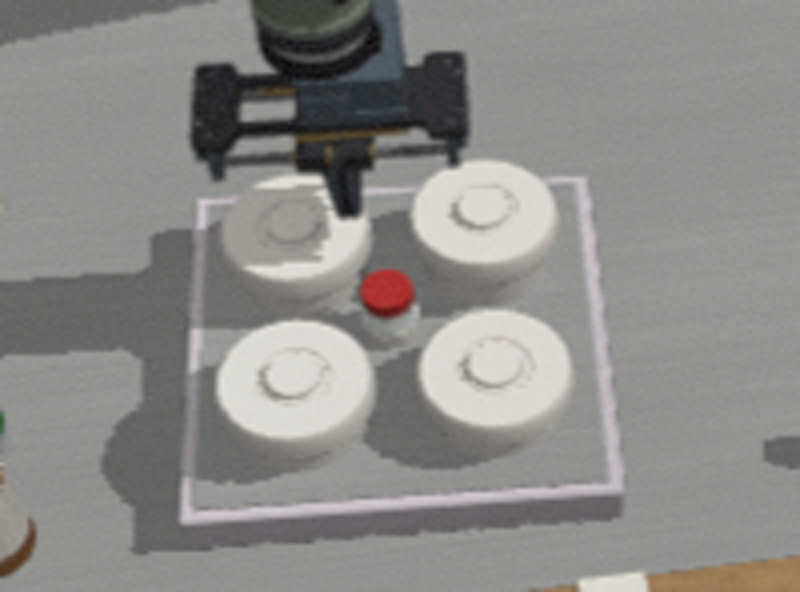

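The shut fingertips are above the +y rim of the near-left cover D, at about (347,212) in the crop. I'll go down.

```bash
python3 -m jog '[[[0,0,1],0,0],[[0,0,0],0,0]]'; for i in 1; do python3 -m jog '[[[0,0,0.15],0,0]]'; python3 -m jog '[[[0,0,0.15],0,0]]';python3 -m jog '[[[0,0,0.15],0,0]]'; done
```

```text
time_s: 2.52
ee_pos: [480.9, -112.1, 138.5]
ee_rot: [-179.7, 0.0, -4.4]
force: [-0.8, 0.2, 0.3]
gripper_width: 0.2
time_s: 2.65
ee_pos: [481.5, -112.4, 137.8]
ee_rot: [-179.7, -0.1, -4.4]
force: [0.1, 0.2, -0.8]
gripper_width: 0.8
time_s: 2.78
ee_pos: [481.7, -112.4, 136.6]
ee_rot: [-179.7, -0.1, -4.4]
force: [-0.5, -0.2, 0.2]
gripper_width: 0.5
time_s: 2.9
ee_pos: [481.9, -112.4, 135.2]
ee_rot: [-179.7, -0.2, -4.3]
force: [-0.2, 0.5, -0.3]
gripper_width: 0.6
```

```bash
python3 -m jog '[[[0,0,0.1],0,0],[[0,0,0.1],0,0]]'|grep -A9 ee_pos; python3 -m jog '[[[0,0,0],0,0]]'
```

```text
ee_pos: [482.0, -112.3, 133.1]
ee_rot: [-179.7, -0.2, -4.3]
force: [-0.9, 0.2, -0.3]
gripper_width: 0.4
time_s: 3.28
ee_pos: [481.9, -112.3, 133.0]
ee_rot: [-179.7, -0.2, -4.3]
force: [-0.2, 0.9, 0.8]
gripper_width: 0.5
```

```bash
python3 -m jog '[[[0,0,0.1],0,0],[[0,0,0.1],0,0]]'
```

```text
time_s: 3.52
ee_pos: [482.0, -112.2, 131.0]
ee_rot: [-179.7, -0.2, -4.3]
force: [-0.8, -0.3, -0.8]
gripper_width: 0.5
```

```bash
python3 -m jog '[[[0,0,0.1],0,0],[[0,0,0.1],0,0]]'
```

```text
time_s: 3.78
ee_pos: [482.0, -112.3, 128.8]
ee_rot: [-179.7, -0.2, -4.3]
force: [-1.1, -0.1, 0.4]
gripper_width: 0.8
```

```bash
python3 -m jog '[[[0,0,0.06],0,0]]'
```

```text
time_s: 3.9
ee_pos: [482.0, -112.2, 128.1]
ee_rot: [-179.7, -0.2, -4.3]
force: [0.2, -0.7, 0.5]
gripper_width: 0.7
```

```bash
python3 -m jog '[[[0,0,0.1],0,0],[[0,0,0.1],0,0]]'
```

```text
time_s: 4.15
ee_pos: [482.0, -112.3, 126.0]
ee_rot: [-179.7, -0.2, -4.3]
force: [-0.4, 0.1, 1.3]
gripper_width: 0.2
```

```bash
python3 -m jog '[[[0,0,0.1],0,0]]'
```

```text
time_s: 4.28
ee_pos: [482.0, -112.2, 125.0]
ee_rot: [-179.7, -0.2, -4.3]
force: [0.6, -0.3, -0.2]
gripper_width: 0.5
```

```bash
python3 -m jog '[[[0,0,0.06],0,0]]'
```

```text
time_s: 4.4
ee_pos: [482.0, -112.2, 124.3]
ee_rot: [-179.7, -0.2, -4.3]
force: [0.3, -0.4, 0.4]
gripper_width: 0.6
```

```bash
python3 -m jog '[[[0,0,0.1],0,0],[[0,0,0.1],0,0]]'
```

```text
time_s: 4.65
ee_pos: [482.1, -112.2, 122.4]
ee_rot: [-179.7, -0.2, -4.3]
force: [-1.8, 0.3, 2.0]
gripper_width: 0.1
```

```bash
python3 -m jog '[[[0,0,0.06],0,0]]'
```

```text
time_s: 4.78
ee_pos: [482.1, -112.3, 122.1]
ee_rot: [-179.7, -0.2, -4.3]
force: [-2.5, 0.8, 5.6]
gripper_width: 0.7
```

```bash
python3 -m jog '[[[0,0,0.06],0,0]]'; for z in 1 2; do python3 -m jog '[[[0,0,-0.08],0,0]]'|grep -E 'pos|force'; done; python3 -m jog '[[[0,0,0],0,0]]'|grep -E 'pos|force'; python3 -m jog '[[[0,0,0],0,0]]'|grep -E 'pos|force'
```

```text
time_s: 4.9
ee_pos: [482.1, -112.3, 122.0]
ee_rot: [-179.7, -0.2, -4.3]
force: [-1.2, 0.4, 6.0]
gripper_width: 0.8
ee_pos: [482.1, -112.2, 122.9]
force: [-0.8, -1.4, 0.9]
ee_pos: [482.1, -112.2, 123.6]
force: [-0.6, -0.2, -0.4]
ee_pos: [482.1, -112.3, 123.4]
force: [-0.3, 0.5, 0.6]
ee_pos: [482.0, -112.2, 123.2]
force: [0.2, 0.4, -0.1]
```

D feels firm: 6 N within 0.7 mm, and back to zero on release. C is next, on its side facing D.

```bash
python3 -m jog '[[[0,0,-2],0,0],[[-0.1,-5.2,0],0,0],[[0,0,0],0,0],[[0,0,0],0,0]]'
```

```text
time_s: 5.9
ee_pos: [485.3, -59.9, 143.3]
ee_rot: [-179.7, -0.2, -4.4]
force: [-0.1, 0.4, 0.1]
gripper_width: 1.0
```

```bash
python3 -m jog '[[[0,0,1],0,0],[[0,0,0],0,0]]'; python3 -m jog '[[[0,0,0.1],0,0],[[0,0,0.1],0,0]]'
```

```text
time_s: 6.15
ee_pos: [484.9, -61.1, 132.2]
ee_rot: [-179.8, -0.1, -4.5]
force: [0.1, 0.8, 0.2]
gripper_width: 0.5
time_s: 6.4
ee_pos: [484.9, -61.9, 129.8]
ee_rot: [-179.8, -0.1, -4.6]
force: [0.5, 0.6, -0.4]
gripper_width: 0.4
```

```bash
python3 -m jog '[[[0,0,0.1],0,0]]'; python3 -m jog '[[[0,0,0.06],0,0]]'
```

```text
time_s: 6.52
ee_pos: [484.9, -62.0, 128.8]
ee_rot: [-179.8, -0.1, -4.6]
force: [0.3, -0.2, -0.7]
gripper_width: 0.5
time_s: 6.65
ee_pos: [484.9, -62.1, 128.2]
ee_rot: [-179.8, -0.1, -4.6]
force: [0.1, -0.4, -0.1]
gripper_width: 0.5
```

```bash
python3 -m jog '[[[0,0,0.1],0,0]]'|grep -E 'pos|force'; python3 -m jog '[[[0,0,0.08],0,0]]'|grep -E 'pos|force'
```

```text
ee_pos: [485.0, -62.1, 127.2]
force: [0.8, -0.2, -0.1]
ee_pos: [485.1, -62.0, 126.4]
force: [1.2, -0.8, 0.9]
```

```bash
python3 -m jog '[[[0,0,0.1],0,0]]'|grep -E 'pos|force'; python3 -m jog '[[[0,0,0.06],0,0]]'|grep -E 'pos|force'
```

```text
ee_pos: [485.1, -61.8, 125.5]
force: [-1.0, -0.1, 0.7]
ee_pos: [485.1, -61.7, 124.9]
force: [-0.2, 0.8, 0.4]
```

```bash
python3 -m jog '[[[0,0,0.1],0,0]]'|grep -E 'pos|force'; python3 -m jog '[[[0,0,0.06],0,0]]'|grep -E 'pos|force'
```

```text
ee_pos: [485.2, -61.6, 123.9]
force: [0.1, 1.1, 1.4]
ee_pos: [485.2, -61.5, 123.3]
force: [0.0, 0.6, 1.7]
```

```bash
python3 -m jog '[[[0,0,0.06],0,0]]'|grep -E 'pos|force'; python3 -m jog '[[[0,0,0.0],0,0]]'|grep -E 'pos|force'
```

```text
ee_pos: [485.2, -61.5, 122.7]
force: [-0.1, 1.0, 2.0]
ee_pos: [485.3, -61.5, 122.8]
force: [0.1, -0.3, 0.9]
```

The force is rising softly, as it would on the rocking cover. I'll average it here and look.

```bash
python3 - <<'E'
from h import *
from workcell import viewer,telemetry
F=[]
for i in range(6):
    f=viewer.grab_frame("scene"); F.append(telemetry.state()["force"])
print(np.mean(F,0),np.std(F,0))
pickle.dump(f,open("scene1.pkl","wb"))
f0=pickle.load(open("scene0.pkl","rb"))
c=lambda f:cv2.resize(f["color"][165:225,275:330,::-1],(400,436),interpolation=cv2.INTER_CUBIC)
cv2.imwrite("pics/p2.png",np.hstack([c(f0),c(f)]))
E
```

```text
[-0.44921854  0.72577279  1.69633659] [0.64077237 0.45348387 0.33850968]
```

View pics/p2.png

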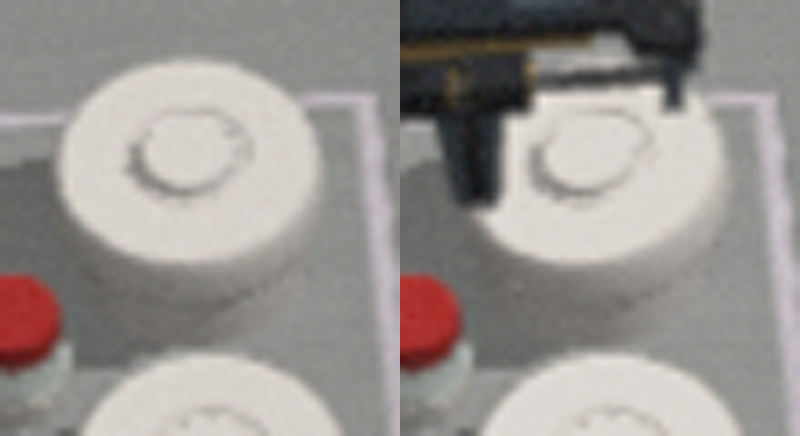

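C is tilted down under the fingertips: at (485,205) in the right-hand half its rim is lower, and more of the skirt shows on the right. It is the loose one. I'll lift and go over its boss.

```bash
python3 -m jog '[[[0,0,-2],0,0],[[-0.2,-4.35,0],0,0],[[0,0,0],0,0],[[0,0,0],0,0]]'; python3 - <<'E'
from h import *
from workcell import viewer
f=viewer.grab_frame("scene")
f2=viewer.grab_frame("top")
c=cv2.resize(f["color"][145:225,265:345,::-1],(400,400),interpolation=cv2.INTER_CUBIC)
d=cv2.resize(f2["color"][175:235,310:370,::-1],(400,400),interpolation=cv2.INTER_CUBIC)
cv2.imwrite("pics/p3.png",np.hstack([c,d]))
E
```

```text
time_s: 8.45
ee_pos: [486.8, -18.5, 142.8]
ee_rot: [-179.8, -0.2, -4.6]
force: [-0.0, -0.3, 0.1]
gripper_width: 0.0
```

View pics/p3.png

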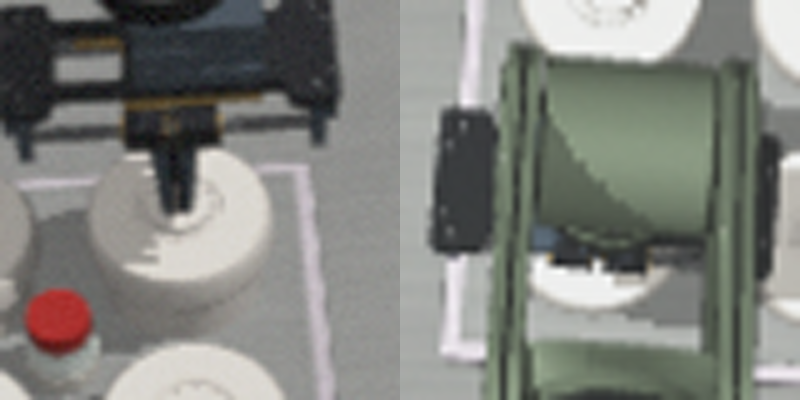

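```bash
python3 -m jog '[[[0,0,0.6],0,0],[[0,0,0],0,0]]'|grep -E 'pos|force'; python3 -m jog '[[[0,0,0.06],0,0],[[0,0,0.06],0,0],[[0,0,0.06],0,0]]'|grep -E 'pos|force'
```

```text
ee_pos: [486.4, -19.8, 135.9]
force: [-1.0, 0.0, 0.6]
ee_pos: [486.5, -20.3, 133.9]
force: [-1.3, -0.7, 0.5]
```

```bash
python3 -m jog '[[[0,0,0.06],0,0],[[0,0,0.06],0,0]]'|grep -E 'pos|force'; python3 -m jog '[[[0,0,0.06],0,0]]'|grep -E 'pos|force'
```

```text
ee_pos: [486.5, -20.2, 132.7]
force: [0.2, -0.4, -0.5]
ee_pos: [486.6, -20.2, 132.5]
force: [-2.0, 0.3, 5.7]
```

```bash
python3 -m jog '[[[0,0,0.08],0,0]]'|grep -E 'pos|force'
```

```text
ee_pos: [486.6, -20.2, 132.5]
force: [-2.8, 0.2, 7.8]
```

```bash
python3 -m jog '[[[0,0,0.09],0,0]]'|grep -E 'pos|force'
```

```text
ee_pos: [486.6, -20.2, 132.5]
force: [-1.5, 0.0, 8.1]
```

```bash
python3 -m jog '[[[0,0,0.11],0,0]]'|grep -E 'pos|force'
```

```text
ee_pos: [486.5, -20.2, 132.5]
force: [-3.3, 0.5, 9.2]
```

```bash
python3 -m jog '[[[0,0,0.13],0,0]]'|grep -E 'pos|force'
```

```text
ee_pos: [486.6, -20.2, 132.5]
force: [-2.7, 0.2, 10.9]
```

```bash
python3 -m jog '[[[0,0,0.14],0,0]]'|grep -E 'pos|force'
```

```text
ee_pos: [486.6, -20.2, 132.5]
force: [-2.7, 0.8, 11.2]
```

```bash
python3 -m jog '[[[0,0,0.15],0,0]]'|grep -E 'pos|force'
```

```text
ee_pos: [486.6, -20.2, 132.4]
force: [-3.3, -0.3, 12.2]
```

```bash
python3 -m jog '[[[0,0,0.16],0,0]]'|grep -E 'pos|force'
```

```text
ee_pos: [486.5, -20.2, 132.3]
force: [-3.8, 0.9, 10.5]
```

```bash
python3 -m jog '[[[0,0,0.16],0,0]]'|grep -E 'pos|force'
```

```text
ee_pos: [486.5, -20.2, 132.2]
force: [-3.6, -0.1, 11.1]
```

```bash
python3 -m jog '[[[0,0,0.18],0,0]]'|grep -E 'pos|force'
```

```text
ee_pos: [486.5, -20.2, 131.8]
force: [-4.0, 0.6, 10.4]
```

```bash
python3 -m jog '[[[0,0,0.18],0,0],[[0,0,0.18],0,0]]'|grep -E 'pos|force'
```

```text
ee_pos: [486.5, -20.2, 131.2]
force: [-4.2, 0.2, 11.3]
```

```bash
python3 -m jog '[[[0,0,0.2],0,0],[[0,0,0.2],0,0],[[0,0,0.2],0,0],[[0,0,0.2],0,0]]'|grep -E 'pos|rot|force'
```

```text
ee_pos: [486.4, -20.2, 129.1]
ee_rot: [-179.9, -0.7, -4.7]
force: [-3.7, 1.2, 10.8]
```

```bash
python3 -m jog '[[[0,0,0.2],0,0],[[0,0,0.2],0,0],[[0,0,0.2],0,0],[[0,0,0.2],0,0]]'|grep -E 'pos|rot|force|time'
```

```text
time_s: 11.92
ee_pos: [486.4, -20.2, 126.9]
ee_rot: [-179.9, -0.8, -4.7]
force: [-3.6, 0.1, 12.2]
```

```bash
python3 -m jog '[[[0,0,0.2],0,0],[[0,0,0.2],0,0],[[0,0,0.22],0,0]]'|grep -E 'pos|rot|force|time'
```

```text
time_s: 12.3
ee_pos: [486.4, -20.1, 126.5]
ee_rot: [-179.9, -0.9, -4.7]
force: [-4.5, -0.4, 17.5]
```

```bash
python3 -m jog '[[[0,0,0.25],0,0],[[0,0,0.25],0,0]]'|grep -E 'pos|rot|force|time'
```

```text
time_s: 12.55
ee_pos: [486.4, -20.2, 126.4]
ee_rot: [-179.9, -1.0, -4.7]
force: [-5.2, 0.9, 19.1]
```

It has stopped hard about 6 mm down. I'll lift straight off and back away to check.

```bash
python3 -m jog '[[[0,0,-0.2],0,0],[[0,0,-1],0,0],[[0,0,-4],0,0],[[0,0,-5],0,0],[[-4,3,-3],0,0],[[-4,3,0],0,0],[[-4,4,0],0,0],[[-4,4,0],0,0],[[0,0,0],0,0],[[0,0,0],0,0]]'; python3 - <<'E'
from h import *
from workcell import viewer,telemetry
f=viewer.grab_frame("scene"); g=pickle.load(open("scene0.pkl","rb"))
s=telemetry.state();print(s["force"])
c=lambda f:cv2.resize(f["color"][165:285,215:345,::-1],(400,369),interpolation=cv2.INTER_CUBIC)
cv2.imwrite("pics/p4.png",np.hstack([c(g),c(f)]))
E
```

```text
time_s: 13.8
ee_pos: [310.6, -150.5, 262.8]
ee_rot: [179.9, -1.4, -4.6]
force: [-0.2, 0.5, -0.2]
gripper_width: 0.8
[-0.02530868 -0.3856565   0.06946284]
```

View pics/p4.png

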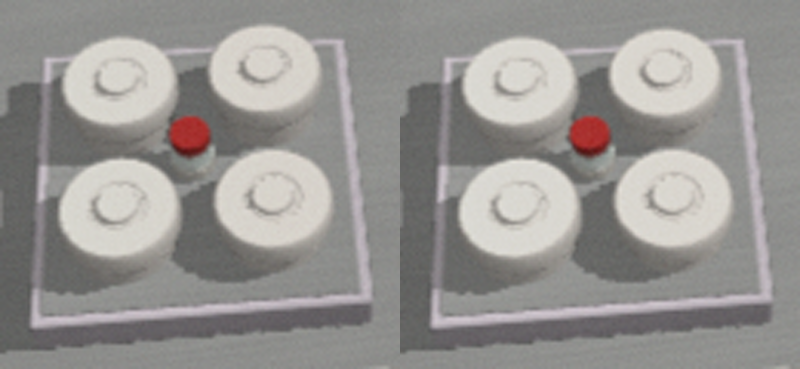

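The before/after pair shows C (upper right) lower and level: its boss went from (264,63) to (665,68), the right half being offset by 400. The other covers and the spice jar haven't moved, and the robot touches nothing, so I'm handing in.

```bash
python3 -c "
from workcell import job_done
print(job_done())"
```

```text
the job is handed in; nothing more can be done
None
```

The loose cover was the near one on the robot's +y side, at about (487, -18) mm. It is now pressed fully home, and the job is handed in.

- **Finding it:** The near cover on the -y side felt firm, reaching 6 N within 0.7 mm and springing back. The loose one dipped about 4 mm under roughly 1.7 N, and the camera showed it clearly tilted. I did not press the two far covers, since the loose one was already found.
- **Pressing it down:** Pushed at its boss, it began to slide at about 12 N, went down 6.1 mm and stopped hard. I pushed to about 17–20 N only after it was down.
- **Last checks:** The final picture shows it lower and level, with the other covers and the spice jar unmoved. The arm is clear, with the wrist force near zero.
- **Not checked or disagreeing:**
  - I did not press its rim again to confirm it no longer rocks.
  - I did not look closely at the bottles, mug, spoon and carton afterwards; the gripper was not near them while working.
  - The camera estimates put the two cover tops I touched 2–4 mm higher than contact did, so I relied on contact for height.

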